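# Load a board pallet into a test dock past its gravity catch

## Task

Load the board pallet into the test dock: set it flat in the open lead-in with the board end facing the contacts, then slide it in so that its own front edge lifts the hinged catch, and on until the catch has dropped behind it; let go, so that the sprung contacts hold it back against the catch. Go by feel, because catch and contacts sit wherever the last user clamped them and the contacts are ruined by a push of much over 15 N. Touch neither the dock nor its catch with the gripper, and leave the other things on the bench where they are.

Things in the scene. Friction and masses are not known exactly. Their poses are not given: they have to be found in the camera images.
- pallet_grip (a point): Centre of the pallet's handle, 26 mm above its underside. x points to the board end (front, goes in first), z up. Handle: upright aluminium block, 14 mm along x, 26 along y, from 8 to 44 mm above the underside, with 24 mm free to the board ahead of it. Grip it fore and aft (fingers ahead and behind), fingertips above the 8 mm plate.
- pallet_front (a point): Middle of the front edge of the pallet at its underside, 85 mm ahead of the handle's centre; same axes. The pallet is a loose dark plate 96 (x) x 84 (y) x 8 mm, about 0.23 kg with the green board fixed on it (board top 20 mm above the underside); rear edge 11 mm behind the handle's centre.
- dock: Aluminium test dock with a dark blue base, 298 x 136 mm, fixed on the bench. Origin on the guide's centre line at bench level; x = loading direction, y = towards the catch side (left, looking along x). The pallet runs on white strips, top at z = 12 mm. x -145 to -53: open lead-in, cheeks 24 mm high, half width 50 narrowing to 43.2. x 21 to 88: straight guide, half width 43.2, under lips at z = 23.
- lead_in (a point): Fixed point of the dock, x = -142, y = 0, z = 38 mm in its frame, same axes: where the handle's centre is when the pallet lies in the lead-in with its front edge 7 mm short of the nearest place the catch tooth can be. The tooth reaches 8 mm over the pallet's left edge, from 30 mm above the bench down a slope to 13.5 mm; its arm and pivot stand outside the cheek.
- home (a point): Fixed point of the dock, x = 3, y = 0, z = 38 mm: the handle's centre when latched, if the grey L-plate that carries both catch and contacts is clamped at nominal; it may be up to 15 mm either way along x, unmeasured. From the latched place the contacts begin 6 mm earlier (3 N, then 0.5 N per mm), the catch drops 3 mm later, a hard stop comes 5.5 mm later. Sliding alone takes 1 to 5 N.
- catch (a joint): Angle in rad of the steel gravity catch with a red thumb tab, on the dock's y side; its pivot lies 34 mm above the bench, 42 mm before the tooth's rear face. 0 = hanging down, at rest; it grows as the tooth is lifted; about 0.17 while it rides on the pallet's upper face. It falls back by its own weight.
- tape: Roll of orange tape lying flat, 76 mm across, 19 mm high, origin under its centre: leave it alone.
- heat_sink: Finned grey heat sink 30 x 35 x 18 mm, origin under its centre: leave it alone.
- driver: Thin black screwdriver with a red end, 176 mm long, 10 mm thick, along its y axis, origin under its middle: leave it alone.

How it is judged:
On the way, in this order (a step that is already met when the one before it is completed fails the run):
1. The pallet lies flat in the open lead-in, board end first, before the catch, which hangs down (z of pallet_grip in the frame of dock between 0.033 and 0.0425 m and angle between pallet_grip's own z axis and vertical below 0.06 rad and angle between the x axis of pallet_grip and the x axis of dock, either way round below 0.12 rad and x of pallet_front in the frame of dock between -0.11 and -0.028 m and y of pallet_grip in the frame of dock between -0.012 and 0.012 m and value of joint catch below 0.04 rad), for 0.2 s.
2. The sliding pallet has lifted the catch (z of pallet_grip in the frame of dock between 0.033 and 0.0425 m and angle between pallet_grip's own z axis and vertical below 0.06 rad and angle between the x axis of pallet_grip and the x axis of dock, either way round below 0.12 rad and x of pallet_front in the frame of dock above -0.045 m and value of joint catch above 0.1 rad), for 0.2 s.
At the end, for the whole second after the job is handed in: The pallet lies flat and at rest in the dock, released, board end at the contacts, which press on it with over 2 N; its handle is within 4 mm of the guide centre line and 18 mm before to 25 mm past the dock origin along x; the catch hangs fully down behind it (under 0.04 rad) (z of pallet_grip in the frame of dock between 0.033 and 0.0425 m and angle between pallet_grip's own z axis and vertical below 0.06 rad and angle between the x axis of pallet_grip and the x axis of dock, either way round below 0.12 rad and value of joint catch below 0.04 rad and x of pallet_grip in the frame of dock between -0.018 and 0.025 m and y of pallet_grip in the frame of dock between -0.004 and 0.004 m and contact force between pallet and contact_head above 2 N and linear speed of pallet below 0.02 m/s); the robot touches nothing.
It fails at once if The pallet is pressed on the contact head with more than 18 N (contact force between pallet and contact_head above 18 N).
It fails at once if The gripper or arm pushes the dock or its catch (more than 2 N) (contact force between any of the fingers, the arm and dock above 2 N).
It fails at once if The tape roll, heat sink or screwdriver is moved by more than 15 mm (distance of any of tape, heat_sink, driver from where it was at the start of the episode above 0.015 m).
It also fails if it takes over 58 s, if anything falls off the work surface, if the arm or the gripper's body presses on something with over 40 N, if the wrist force passes 120 N, or if a joint passes its speed limit or range.

## Robot

A 6-joint arm with a two-finger parallel gripper is mounted at the origin on a cart in front of the work surface, level with it; the furniture and walls round the work are solid. World frame = base frame: x ahead of the robot, y to its left, z up, the work surface at z = 0. Lengths are in m, angles in rad, forces in N, time in s.
With the tool pointing down it reaches from about 0.35 to 0.775 m from the base axis. Payload 5.5 kg.
Tool frame: the origin (TCP) lies midway between the tips of the shut fingers; the grasp point (between the pads) lies 19 mm behind it; z points along the fingers, y is the line along which they close (so a half turn about z gives the same grasp; the last joint's range is limited). The gripper opens to 85 mm and grips with 20 to 120 N. Pads are 22 mm wide; open, the fingers measure 114 mm over their backs; the gripper's body (76 mm by 85 mm) begins 54 mm behind the grasp point. The pads swing forward as they close: fully open they stand 13 mm farther back than shut.
Start: joints at [-1.292, 0.313, 0.046, 1.304, 0, 1.431], TCP at [0.234, -0.525, 0.231] pointing down, gripper open.
Joint ranges: [-2.76, 2.76], [-0.86, 1.69], [-1.03, 1.26], [-2.2, 2.34], [-1.47, 1.5], [-3.14, 3.14]. Speed limits (rad/s): [2.57, 2.57, 3.14, 3.14, 3.14, 3.14].

## Interface

Orientations are given as a unit quaternion [w, x, y, z].
In Python, from workcell import env gives the robot as it stands.
- The arm moves only by the tool move_arm, never from a script. Its argument "targets" is a list of rows, each a list of 3 entries, a list of its own where there are three numbers: the shift along the tool's x, y, z in mm, then the turn, a rotation vector about the tool's x, y, z in units of 10 degrees (1.0 is 10 degrees), then the closure, from -1 (fully open) to 1 (shut). In form: [[[dx, dy, dz], [ax, ay, az], gripper], ...]. A call has 1 to 5 rows; each row is the pose to reach, as a shift and turn from the pose commanded when the call began, along the tool's axes at that moment; what a row does not reach only later rows make up. A row lasts 1/8 s, in which the tool goes at most 62.5 mm and 10.7 degrees, less where a joint would pass 70% of its speed; a pose out of reach is approached as far as the arm can. A call with a gripper value outside its range is refused whole. The fingers move at their own pace and stop on an object; "squeeze" is the grip in N (left out, the last holds). Time passes only in rows, so rows that repeat a pose let the fingers close. It gives the time, the measured TCP pose, the force, the opening and the grip force at its end, in the units of the state.
- env.get_state(): the state, without advancing time (a new reading comes with each control period).
- env.read_camera(name): name is "scene" or "top" or "wrist"; returns a dict with "pixels" (384x512x3 uint8, red, green, blue), "fovy" (degrees; the focal length in pixels is half the picture's height over the tangent of half this angle, whatever the lens; pixels are square), "cx", "cy" (the principal point, pixels), "extrinsics" (4x4, takes a point from world to camera coordinates); the wrist camera has in their place "mount" (4x4, takes a point from camera to tool coordinates, whose origin is the TCP and whose axes are the flange's). Camera axes: x right, y up, looking along -z (the intrinsics and any distortion apply to the point x, -y, -z); pixel columns grow to the right and rows downward; lengths in m; the calibration is good to about 2 mm. A picture is of the moment at which its call begins: read the wrist's pose just before it. There is no depth.
- env.hand_in(): hands the job in; it is judged then, once.
Trained networks look in a picture, given as the dict that the camera call returned (one of the last four; its "shot" number tells which), for a name from the list of things; names that differ only in an ending like _2 or _b are one class to them, and where a whole thing is asked for, a point or a joint stands for the part that bears it (a point fixed in the world has none). Each returns a list of dicts, best first, with "confidence" (0 to 1); they miss things now and then, are a little off and sometimes report something else, mostly with a low value. They report only what shows in the picture. A call takes as long as a camera call.
- env.spot_in(thing, picture): "centre" ([x, y, z] in m, in world coordinates, good to about 4 mm: the middle of the surface that is visible of it).
- env.regions_of(thing, picture): "mask" (384x512 bool, what is visible of it).
- env.landmark_of(thing, picture): "centre" ([x, y, z] in m, in world coordinates, good to about 4 mm: a listed point, or the origin of a listed thing).
The state is a dict: "clock": time; "joint_pos": joint angles; "qvel": joint speeds; "tau": joint torques, N m; "tcp_pos": TCP position; "orientation": TCP orientation; "wrist_force": force on the tool from outside, world axes, zero at the start; "ft_torque": the same for the moment, N m; "finger_gap": finger opening in m; "grip_force": force on a finger pad.
Only numpy, scipy, OpenCV 4.12 (cv2) and the standard library are available. Lean on these libraries where they do the work, as an engineer would, in place of code of your own. Each camera call takes 0.05 s, during which the arm holds its last target. There are 200 camera calls.

## Working session

There is one attempt and no reset: what is moved stays moved. The work goes in short steps, Python scripts to look and compute and a tool call to move; the robot and the scene stay as the last step left them, time stands still between calls to the robot, and variables do not carry over. Pictures are saved under pics/ and viewed, at most 10 in all, crops included, and the job is handed in when it is done.

Besides the shell and the picture viewer there is one more tool, called as name(argument=value, ...) on one line, values as JSON. move_arm: Moves the arm, as the interface text tells. Its arguments: {"type":"object","properties":{"targets":{"type":"array","items":{"type":"array"}},"squeeze":{"type":"number"}},"required":["targets"]}

```bash
mkdir -p pics
cat > h.py <<'E'
from workcell import env
import numpy as np, cv2
from scipy.spatial.transform import Rotation as R
def shot(cam,name=None):
    s=env.get_state(); p=env.read_camera(cam)
    if name: cv2.imwrite(f'pics/{name}.png',p['pixels'][:,:,::-1])
    return s,p
def tcp(s):
    q=s['orientation']; return np.array(s['tcp_pos']),R.from_quat([q[1],q[2],q[3],q[0]])
def ext(s,p):
    if 'extrinsics' in p: return np.array(p['extrinsics'])
    t,r=tcp(s); T=np.eye(4);T[:3,:3]=r.as_matrix();T[:3,3]=t
    return np.linalg.inv(T@np.array(p['mount']))
def proj(s,p,X):
    E=ext(s,p); c=E[:3,:3]@np.array(X)+E[:3,3]; f=192/np.tan(np.radians(p['fovy'])/2)
    return p['cx']+f*c[0]/-c[2], p['cy']-f*c[1]/-c[2]
def unproj(s,p,u,v,z):
    E=np.linalg.inv(ext(s,p)); f=192/np.tan(np.radians(p['fovy'])/2)
    d=E[:3,:3]@np.array([(u-p['cx'])/f,-(v-p['cy'])/f,-1]); o=E[:3,3]
    return o+d*(z-o[2])/d[2]
E
python3 - <<'E'
from h import *
for c in ['scene','top']:
    s,p=shot(c,c+'0'); print(c,[(k,v) for k,v in p.items() if k!='pixels'])
    for n in ['pallet_grip','pallet_front','dock','lead_in','home','tape','heat_sink','driver']:
        print(n,[(np.round(d['centre'],3),round(d['confidence'],2)) for d in env.landmark_of(n,p)[:2]])
    print('catch',[(np.round(d['centre'],3),round(d['confidence'],2)) for d in env.spot_in('catch',p)[:2]])
print(env.get_state())
E
```

```text
scene [('fovy', 42.28696947417188), ('cx', 253.42899986457692), ('cy', 197.58217335686163), ('extrinsics', array([[-0.91830637, -0.39585017, -0.00400702,  0.49120536],
       [ 0.21817699, -0.51452839,  0.82925228, -0.2514195 ],
       [-0.33032138,  0.76063341,  0.55886009, -0.83532607],
       [ 0.        ,  0.        ,  0.        ,  1.        ]])), ('shot', 1)]
pallet_grip [(array([0.47 , 0.088, 0.026]), 0.72), (array([0.497, 0.007, 0.   ]), 0.47)]
pallet_front [(array([0.499, 0.008, 0.002]), 0.8)]
dock [(array([ 0.592, -0.21 ,  0.001]), 0.97)]
lead_in [(array([ 0.574, -0.068,  0.034]), 0.95)]
home [(array([ 0.598, -0.214,  0.039]), 0.86)]
tape [(array([ 0.753, -0.052, -0.   ]), 0.84)]
heat_sink [(array([ 0.445, -0.285,  0.   ]), 0.59), (array([0.474, 0.086, 0.026]), 0.32)]
driver [(array([ 0.772, -0.19 , -0.   ]), 0.63)]
catch []
top [('fovy', 52.12652321761844), ('cx', 253.1942904431644), ('cy', 190.0219307319485), ('extrinsics', array([[-0.01014231, -0.99970866,  0.0219029 , -0.11713334],
       [ 0.99558767, -0.00805221,  0.09348983, -0.59377314],
       [-0.09328623,  0.02275
[... 635 characters left out ...]
'clock': 1.0, 'joint_pos': array([-1.29157826e+00,  3.13148278e-01,  4.61238301e-02,  1.30364214e+00,
       -1.48060063e-05,  1.43115763e+00]), 'qvel': array([-0.00245444,  0.00071266, -0.00165769,  0.00156852, -0.00078233,
        0.00202316]), 'tau': array([ 1.67087914e-03, -4.80474222e+01,  2.98818344e+01,  1.68518409e-04,
       -1.08095562e-04, -7.88258802e-06]), 'tcp_pos': array([ 0.23383798, -0.52534116,  0.2313624 ]), 'orientation': array([ 6.52259526e-05,  9.78149913e-01,  2.07900802e-01, -2.86156468e-06]), 'wrist_force': array([-0.09679032,  0.29788164, -0.21075093]), 'ft_torque': array([-0.00145693,  0.0292284 ,  0.02979114]), 'grip_force': 0.0, 'finger_gap': 0.08551429232562066}
```

View pics/top0.png

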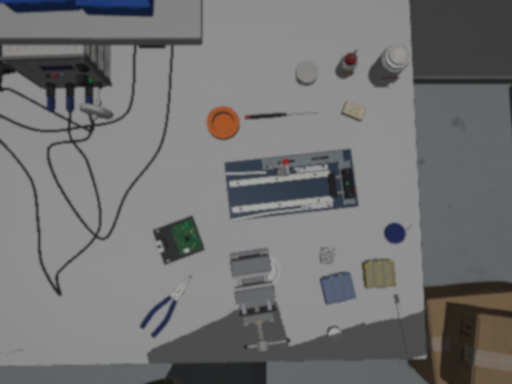

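View pics/scene0.png

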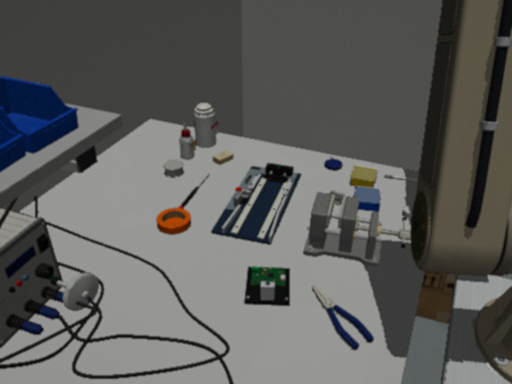

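The top view shows the dock at pixel (290,183), loading to the right (world -y), with the red catch tab at (285,160). The pallet is at (180,240) with its handle on the left at (160,240). Tape is at (223,123) and the driver at (280,115). The scene view agrees. I'll go above the pallet, keeping height over the vise.

move_arm(targets=[[[40,-40,-25],[0,0,0],0.0],[[84,-84,-40],[0,0,0],0.0],[[128,-128,-40],[0,0,0],0.3],[[172,-172,-40],[0,0,0],0.3],[[215,-215,-40],[0,0,0],0.3]])

```text
clock: 1.62
tcp_pos: [0.3433, -0.2398, 0.2716]
orientation: [0.0, 0.978, 0.208, 0.0]
wrist_force: [0.8, -0.1, -0.7]
finger_gap: 0.03
grip_force: 0.0
```

move_arm(targets=[[[44,-44,0],[0,0,0],0.3],[[88,-88,0],[0,0,0],0.3],[[132,-132,0],[0,0,0],0.3],[[176,-176,0],[0,0,0],0.3],[[210,-215,20],[0,0,0],0.3]])

```text
clock: 2.25
tcp_pos: [0.449, 0.0425, 0.2525]
orientation: [0.001, 0.978, 0.208, 0.002]
wrist_force: [1.0, -0.9, -0.2]
finger_gap: 0.03
grip_force: 0.0
```

```bash
cat > look.py <<'E'
from h import *
import sys
s,p=shot('wrist',sys.argv[1]); t,r=tcp(s); print(s['clock'],np.round(t,4),'dist' , [k for k in p if k!='pixels'])
for n in sys.argv[2:]:
    for d in env.landmark_of(n,p)[:2]:
        c=np.array(d['centre']); print(n,np.round(c,4),round(d['confidence'],2),'px',np.round(proj(s,p,c)),'tool mm',np.round(r.inv().apply(c-t)*1000,1))
E
python3 look.py w1 pallet_grip pallet_front
```

```text
2.25 [0.449  0.0425 0.2525] dist ['fovy', 'cx', 'cy', 'mount', 'shot']
pallet_grip [0.4709 0.087  0.0284] 0.56 px [237. 135.] tool mm [ 37.3 -32.1 224.2]
pallet_front [0.4932 0.0028 0.0006] 0.98 px [298. 143.] tool mm [ 23.2  53.8 252.2]
```

View pics/w1.png

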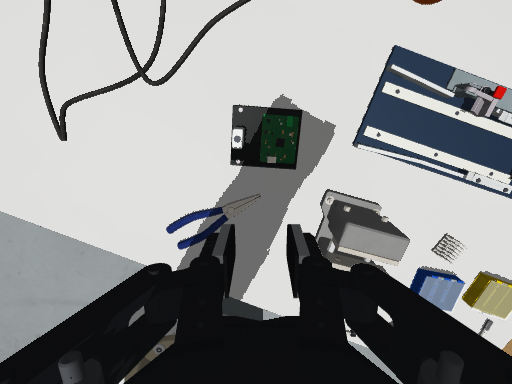

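The wrist view shows the pallet with plate corners near (233,105), (302,110), (297,169) and (231,166), and the handle at (238,138). The dock is at upper right with its open end near (375,95).

Run:
```python
from h import *
s,p=shot('wrist'); t,r=tcp(s)
c=[unproj(s,p,u,v,.008) for u,v in [(233,105),(302,110),(297,169),(231,166)]]
for i in range(4):
    e=c[(i+1)%4]-c[i]; print(np.round(c[i],3),np.round(np.linalg.norm(e),4),np.degrees(np.arctan2(e[1],e[0])))
# dark mask in rough box
im=cv2.cvtColor(p['pixels'],cv2.COLOR_RGB2BGR)[95:178,222:312]
cv2.imwrite('pics/c1.png',cv2.resize(im,None,fx=6,fy=6,interpolation=cv2.INTER_CUBIC))
for n in ['pallet_grip','pallet_front']:
  for d in env.regions_of(n,p)[:1]:
    m=d['mask'].astype(np.uint8); cnt=max(cv2.findContours(m,0,2)[0],key=cv2.contourArea)
    P=np.array([unproj(s,p,u,v,.008)[:2]*1000 for [[u,v]] in cnt],np.float32)
    print(n,m.sum(),cv2.minAreaRect(P))
```

```text
[0.5   0.109 0.008] 0.0941 -69.65582849453789
[0.533 0.02  0.008] 0.0823 -158.22567552356827
[ 0.457 -0.01   0.008] 0.0957 111.68518339004589
[0.421 0.079 0.008] 0.0845 20.686240010514997
pallet_grip 4074 ((481.6412353515625, 50.03472900390625), (83.39798736572266, 95.788818359375), 19.76420021057129)
pallet_front 4201 ((481.7525329589844, 50.09886169433594), (85.99440002441406, 96.23387908935547), 20.58682632446289)
```

View pics/c1.png

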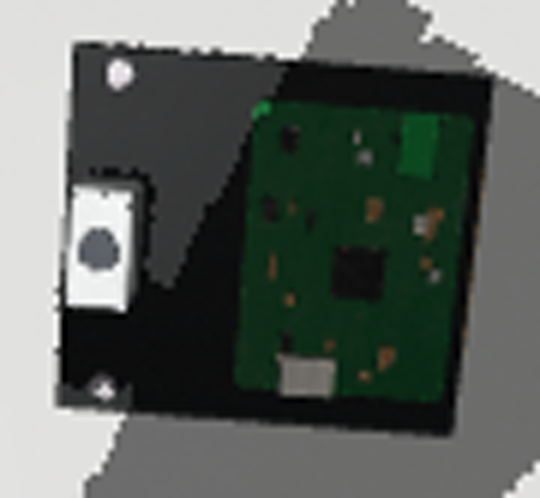

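The crop shows a clean plate: the outline fits 84×96 mm, axis -70°, handle at about (0.469, 0.085). Go down above it and check.

move_arm(targets=[[[18,-15,55],[0,0,0.2],0.4],[[35.5,-30.5,105],[0,0,0.38],0.4],[[35.5,-30.5,155],[0,0,0.38],0.4],[[35.5,-30.5,170],[0,0,0.38],0.4],[[35.5,-30.5,170],[0,0,0.38],0.4]])

```text
clock: 3.18
tcp_pos: [0.4672, 0.0815, 0.0815]
orientation: [0.0, 0.985, 0.174, -0.0]
wrist_force: [-0.4, -0.4, -0.3]
finger_gap: 0.0255
grip_force: 0.0
```

```bash
python3 look.py w2 pallet_grip pallet_front
python3 - <<'E'
from h import *
s,p=shot('wrist');print(s['tcp_pos'],s['orientation'],s['finger_gap'])
for z in (.044,): 
  for X in [(.469,.085,.044)]: print(proj(s,p,X))
E
```

```text
3.175 [0.4672 0.0815 0.0815] dist ['fovy', 'cx', 'cy', 'mount', 'shot']
pallet_grip [0.4741 0.0836 0.0234] 0.93 px [261. 195.] tool mm [ 7.3  0.4 58.1]
pallet_front [0.4965 0.0054 0.003 ] 0.96 px [356. 194.] tool mm [ 1.5 81.5 78.5]
[0.46916684 0.08202514 0.08342661] [4.02549256e-04 9.84607842e-01 1.74767175e-01 1.91549067e-03] 0.02570178155784288
(np.float64(256.8686456330529), np.float64(211.89616780491707))
```

View pics/w2.png

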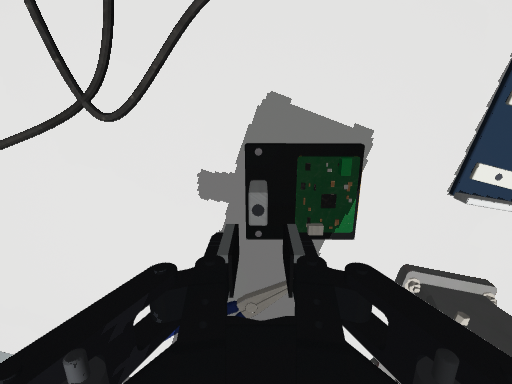

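Handle top is at (258,210) against a predicted (257,212), so the estimate holds. Let the arm settle, then read the pose.

move_arm(targets=[[[0,0,20],[0,0,0],0.4],[[0,0,20],[0,0,0],0.4],[[0,0,20],[0,0,0],0.4]])

```text
clock: 3.75
tcp_pos: [0.4679, 0.0826, 0.0624]
orientation: [0.0, 0.985, 0.175, 0.001]
wrist_force: [0.7, 0.2, 0.0]
finger_gap: 0.0255
grip_force: 0.0
```

move_arm(targets=[[[2,-2,20],[0,0,0],0.4],[[2,-2,40],[0,0,0],0.4],[[2,-2,50],[0,0,0],0.4],[[2,-2,50],[0,0,0],0.4]])

```text
clock: 4.25
tcp_pos: [0.4683, 0.0852, 0.0113]
orientation: [0.0, 0.985, 0.175, -0.0]
wrist_force: [0.4, 0.0, 0.5]
finger_gap: 0.0255
grip_force: 0.0
```

move_arm(targets=[[[0,0,0],[0,0,0],0.6],[[0,0,0],[0,0,0],1],[[0,0,0],[0,0,0],1],[[0,0,0],[0,0,0],1]], squeeze=60)

```text
clock: 4.75
tcp_pos: [0.4694, 0.0851, 0.0122]
orientation: [0.0, 0.985, 0.175, 0.001]
wrist_force: [0.2, -0.3, 5.5]
finger_gap: 0.0132
grip_force: 59.6
```

move_arm(targets=[[[0,0,-20],[0,0,0],1],[[0,0,-60],[0,0,0],1],[[0,0,-80],[0,0,0],1],[[0,0,-80],[0,0,0],1]])

```text
clock: 5.25
tcp_pos: [0.4696, 0.0853, 0.0925]
orientation: [0.0, 0.984, 0.175, 0.002]
wrist_force: [0.1, 1.1, -2.7]
finger_gap: 0.0131
grip_force: 58.7
```

move_arm(targets=[[[0,40,-45],[0,0,0],1],[[-6,80,-90],[0,0,0],1],[[-12,115,-130],[0,0,0],1],[[-12,120,-130],[0,0,0],1],[[-12,120,-130],[0,0,0],1]])

```text
clock: 5.88
tcp_pos: [0.4976, -0.0314, 0.2192]
orientation: [-0.001, 0.985, 0.175, -0.001]
wrist_force: [-0.0, -0.5, -3.1]
finger_gap: 0.0133
grip_force: 59.8
```

```bash
python3 look.py w3 dock lead_in home pallet_grip pallet_front
python3 - <<'E'
from h import *
for cam in ['wrist','top']:
  s,p=shot(cam)
  if cam=='top':
    for n in ['dock','lead_in','home']: print(n,[np.round(d['centre'],4) for d in env.landmark_of(n,p)[:1]])
  for d in env.regions_of('dock',p)[:1]:
    m=d['mask'].astype(np.uint8); cnt=max(cv2.findContours(m,0,2)[0],key=cv2.contourArea)
    P=np.array([unproj(s,p,u,v,.006)[:2]*1000 for [[u,v]] in cnt],np.float32)
    print(cam,m.sum(),cv2.minAreaRect(P))
E
```

```text
5.875 [ 0.4976 -0.0314  0.2192] dist ['fovy', 'cx', 'cy', 'mount', 'shot']
dock [ 0.5887 -0.208   0.0011] 0.96 px [410. 145.] tool mm [ 25.3 197.7 217.6]
dock [ 0.5006 -0.0276  0.2312] 0.35 px [256. 242.] tool mm [  4.1  -2.5 -12.1]
lead_in [ 0.5789 -0.0702  0.0372] 0.62 px [317. 116.] tool mm [ 63.4  64.9 181.6]
home [ 0.5931 -0.2098  0.0394] 0.63 px [431. 147.] tool mm [ 28.7 200.8 179.2]
pallet_grip [ 0.5005 -0.03    0.2334] 0.64 px [260. 245.] tool mm [  3.2  -0.3 -14.3]
pallet_front [ 0.5259 -0.1102  0.2111] 0.96 px [399. 233.] tool mm [-0.6 83.8  7.9]
wrist 22360 ((607.3130493164062, -212.1164093017578), (140.11534118652344, 309.07440185546875), 6.867429256439209)
dock []
lead_in [array([ 0.5802, -0.0684,  0.042 ])]
home []
top 7156 ((606.9797973632812, -211.8780517578125), (139.23223876953125, 299.195556640625), 5.844324111938477)
```

View pics/w3.png

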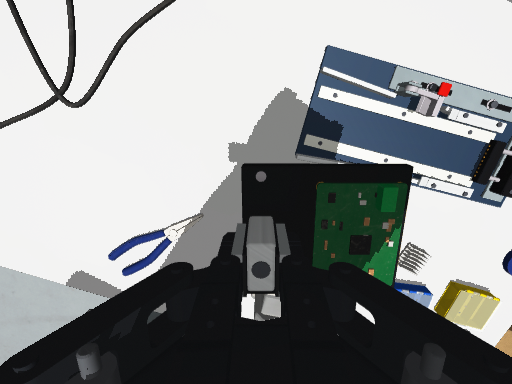

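The wrist view shows the dock at upper right, its lead-in end near (310,100), red tab at (446,90), and the pallet level in the grip. I'll move to see the whole dock, turned to its heading.

move_arm(targets=[[[-20,30,-10],[0,0,0.5],1],[[-40,65,-20],[0,0,0.9],1],[[-60,100,-30],[0,0,1.3],1],[[-74,121,-35],[0,0,1.3],1],[[-74,121,-35],[0,0,1.3],1]])

```text
clock: 7.15
tcp_pos: [0.4709, -0.1724, 0.2567]
orientation: [0.0, 0.998, 0.061, 0.0]
wrist_force: [-0.1, 0.7, -2.0]
finger_gap: 0.0133
grip_force: 59.8
```

```bash
python3 look.py w4 dock lead_in home
python3 - <<'E'
from h import *
s,p=shot('wrist','w4b')
im=p['pixels'][:,:,::-1]; cv2.imwrite('pics/w4z.png',cv2.resize(im[:240,90:440],None,fx=2.25,fy=2.25,interpolation=cv2.INTER_CUBIC))
for n in ['catch']: print(n,[(np.round(d['centre'],4),d['confidence']) for d in env.spot_in(n,p)[:2]])
E
```

```text
7.15 [ 0.4709 -0.1724  0.2567] dist ['fovy', 'cx', 'cy', 'mount', 'shot']
lead_in [ 0.5758 -0.0695  0.0382] 0.58 px [188.  70.] tool mm [116.5 -89.5 218.5]
home [ 0.5893 -0.2129  0.0387] 0.83 px [305.  74.] tool mm [112.4  54.5 218.2]
catch [(array([ 0.6409, -0.1888,  0.0327]), 0.81)]
```

View pics/w4z.png

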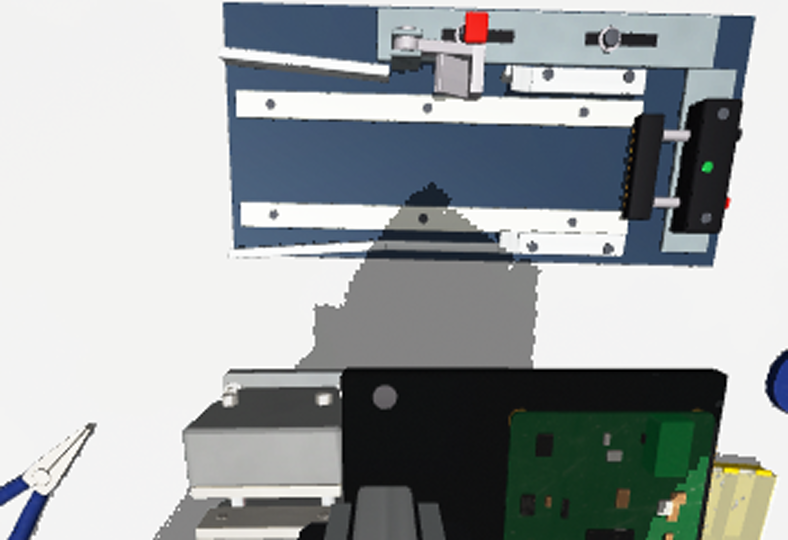

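The view shows the whole dock: white strips at crop rows ~92–125 and ~203–233, tooth at (455,75), contact head at (645,165), red tab at (477,28). Fit the centre line from the strips (z = 12 mm) and base corners.

Run:
```python
from h import *
s,p=shot('wrist'); t,r=tcp(s)
U=lambda a,b,z:unproj(s,p,a/2.25+90-.3,b/2.25-.3,z)
L=[('upO',(237,92),(645,100)),('upI',(238,117),(643,125)),('loI',(241,203),(628,211)),('loO',(241,226),(625,233))]
for n,a,b in L:
    A,B=U(*a,.012),U(*b,.012); d=B-A; print(n,np.round(A,4),np.round(B,4),round(np.linalg.norm(d),4),np.degrees(np.arctan2(d[1],d[0])))
for z in (.004,.008):
    c=[U(*q,z) for q in [(223,2),(755,16),(713,266),(234,256)]]
    print(z,np.round(c,4).tolist(),[round(float(np.linalg.norm(c[i]-c[(i+1)%4])),4) for i in range(4)],[round(float(np.degrees(np.arctan2(*(c[(i+1)%4]-c[i])[[1,0]]))),2) for i in range(4)])
# tooth rear face (30mm high top edge) / contact head
print('tooth top corners',U(433,95,.03),U(470,97,.03)); print('contact face',U(638,165,.03))
print('tcp',t,r.as_euler('xyz',True))
```

```text
upO [ 0.614  -0.0663  0.012 ] [ 0.6393 -0.2976  0.012 ] 0.2327 -83.73500452533621
upI [ 0.6011 -0.0676  0.012 ] [ 0.6265 -0.2997  0.012 ] 0.2335 -83.75049332510022
loI [ 0.5547 -0.0721  0.012 ] [ 0.5796 -0.3024  0.012 ] 0.2316 -83.82903323471976
loO [ 0.5417 -0.0729  0.012 ] [ 0.5671 -0.3036  0.012 ] 0.2321 -83.70431497224494
0.004 [[0.6597, -0.0539, 0.004], [0.6907, -0.3513, 0.004], [0.5553, -0.3659, 0.004], [0.5233, -0.0678, 0.004]] [0.299, 0.1362, 0.2998, 0.1371] [-84.04, -173.83, 96.14, 5.83]
0.008 [[0.6585, -0.055, 0.008], [0.6892, -0.3493, 0.008], [0.5552, -0.3638, 0.008], [0.5235, -0.0688, 0.008]] [0.2959, 0.1348, 0.2967, 0.1358] [-84.04, -173.83, 96.14, 5.83]
tooth top corners [ 0.62264567 -0.17642591  0.03      ] [ 0.62422625 -0.19652523  0.03      ]
contact face [ 0.60235985 -0.29545561  0.03      ]
tcp [ 0.4709775  -0.16969374  0.25608448] [-1.79980707e+02  1.76701036e-02  7.27792603e+00]
```

Run:
```python
from h import *
s,p=shot('wrist'); t,r=tcp(s)
U=lambda a,b:unproj(s,p,a/2.25+90-.3,b/2.25-.3,t[2]-.0042)
for q in [(342,368),(719,370),(727,378),(720,440)]: print(np.round(r.inv().apply(U(*q)-t)*1000,1))
print(t, s['orientation'])
P=np.array([.5779,-.0697]); d=np.array([np.cos(np.radians(-83.8)),np.sin(np.radians(-83.8))]);
m=r.inv().apply(np.r_[P,.11]-t)*1000; print('to above lead_in (tool mm)',m)
```

```text
[ 43.1 -10.5   4.2]
[42.6 81.4  4.2]
[40.7 83.7  4.2]
[24.7 84.5  4.2]
[ 0.47099862 -0.16977629  0.25612084] [-1.17652541e-04  9.97986207e-01  6.34310078e-02 -1.52093556e-04]
to above lead_in (tool mm) [118.75363887 -85.69942897 146.10834739]
```

Pallet sits centred in the grip (left edge 42.8, front 84.5, rear -10.5 mm). Move to 25 mm before the lead_in point, above the cheeks.

move_arm(targets=[[[40,-38,20],[0,0,0.1],1],[[80,-75,50],[0,0,0.11],1],[[118,-111,80],[0,0,0.11],1],[[118.5,-111,135],[0,0,0.11],1],[[118.5,-111,176],[0,0,0.11],1]])

```text
clock: 8.18
tcp_pos: [0.5742, -0.044, 0.0779]
orientation: [-0.0, 0.999, 0.055, -0.001]
wrist_force: [0.1, -0.1, -1.7]
finger_gap: 0.0129
grip_force: 59.7
```

move_arm(targets=[[[0,0,0],[0,0,0],1],[[0,0,10],[0,0,0],1],[[0,0,20],[0,0,0],1],[[0,0,20],[0,0,0],1]])

```text
clock: 8.68
tcp_pos: [0.5747, -0.0459, 0.0605]
orientation: [0.0, 0.999, 0.053, 0.0]
wrist_force: [-0.2, -0.4, -2.6]
finger_gap: 0.0133
grip_force: 59.7
```

Run:
```python
from h import *
s,p=shot('wrist','w5'); t,r=tcp(s); print(t,s['orientation'],s['wrist_force'])
tgt=np.array([.5744,-.0449,.0242]); print(r.inv().apply(tgt-t)*1000, r.as_euler('xyz',True))
```

```text
[ 0.57466714 -0.0459255   0.06054042] [8.86002464e-05 9.98594161e-01 5.30062550e-02 1.77515855e-04] [-0.16970011 -0.39528666 -2.55438431]
[-0.16961357 -1.05513119 36.34015334] [ 1.79988783e+02 -1.97750577e-02  6.07691941e+00]
```

View pics/w5.png

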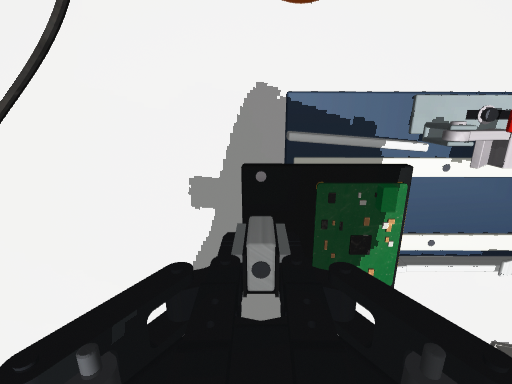

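Pallet hangs over the lead-in, parallel to the strips. Lower.

move_arm(targets=[[[0,0,15],[0,0,0],1],[[0,0,28],[0,0,0],1],[[0,0,33],[0,0,0],1],[[0,0,35],[0,0,0],1],[[0,0,35],[0,0,0],1]])

```text
clock: 9.35
tcp_pos: [0.5747, -0.0457, 0.0252]
orientation: [0.0, 0.999, 0.053, -0.0]
wrist_force: [-0.1, -0.5, -1.6]
finger_gap: 0.0132
grip_force: 59.7
```

move_arm(targets=[[[0,0,0.5],[0,0,0],1],[[0,0,1],[0,0,0],1],[[0,0,1],[0,0,0],1]])

```text
clock: 9.72
tcp_pos: [0.5747, -0.0457, 0.0245]
orientation: [0.0, 0.999, 0.053, 0.0]
wrist_force: [-0.1, -0.5, -3.6]
finger_gap: 0.013
grip_force: 59.7
```

move_arm(targets=[[[0,0,0.5],[0,0,0],1],[[0,0,1],[0,0,0],1],[[0,0,1],[0,0,0],1]])

```text
clock: 10.1
tcp_pos: [0.5747, -0.0457, 0.0242]
orientation: [0.0, 0.999, 0.053, 0.0]
wrist_force: [-2.3, 1.0, 5.0]
finger_gap: 0.0131
grip_force: 60.9
```

Contact with the strips. Ease slightly and begin sliding.

move_arm(targets=[[[0,0,-0.4],[0,0,0],1],[[0,5,-0.4],[0,0,0],1],[[0,10,-0.4],[0,0,0],1],[[0,15,-0.4],[0,0,0],1],[[0,20,-0.4],[0,0,0],1]])

```text
clock: 10.72
tcp_pos: [0.5775, -0.0651, 0.0242]
orientation: [-0.001, 0.999, 0.054, 0.001]
wrist_force: [-0.8, 5.5, 4.7]
finger_gap: 0.0128
grip_force: 61.0
```

move_arm(targets=[[[0,4,-0.2],[0,0,0],1],[[0,8,-0.2],[0,0,0],1],[[0,12,-0.2],[0,0,0],1],[[0,16,-0.2],[0,0,0],1],[[0,20,-0.2],[0,0,0],1]])

```text
clock: 11.35
tcp_pos: [0.5793, -0.0852, 0.0242]
orientation: [-0.0, 0.999, 0.053, 0.0]
wrist_force: [0.0, 5.3, 5.9]
finger_gap: 0.013
grip_force: 61.0
```

move_arm(targets=[[[0,4,-0.3],[0,0,0],1],[[0,8,-0.3],[0,0,0],1],[[0,12,-0.3],[0,0,0],1],[[0,16,-0.3],[0,0,0],1],[[0,20,-0.3],[0,0,0],1]])

```text
clock: 11.98
tcp_pos: [0.5813, -0.1055, 0.0243]
orientation: [-0.0, 0.999, 0.053, 0.0]
wrist_force: [-0.0, 5.2, 3.0]
finger_gap: 0.013
grip_force: 60.8
```

Run:
```python
from h import *
s,p=shot('wrist'); t,r=tcp(s); print(t,s['wrist_force'],s['ft_torque'])
im=p['pixels'][:,:,::-1]; cv2.imwrite('pics/w6z.png',cv2.resize(im[60:310,220:512],None,fx=2.4,fy=2.4,interpolation=cv2.INTER_CUBIC))
```

```text
[ 0.5812897  -0.10548536  0.0242512 ] [-0.0357115   5.22939117  3.03783421] [ 0.98688729 -0.11947461  0.00156927]
```

View pics/w6z.png

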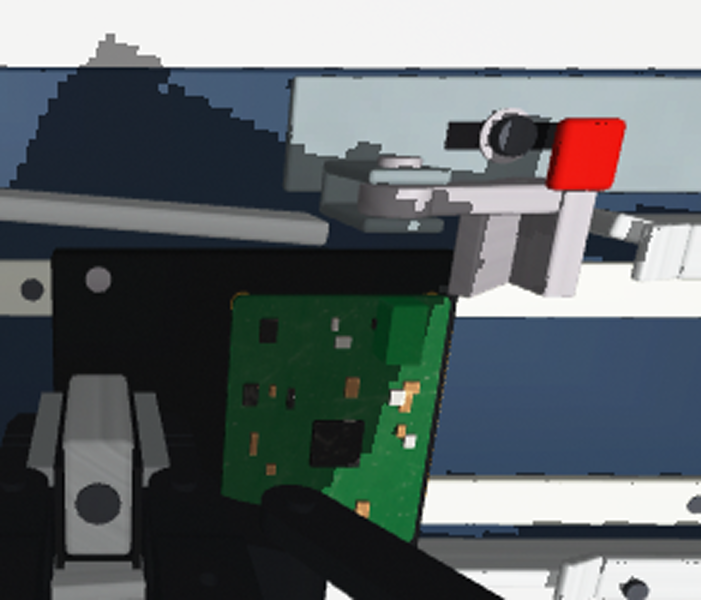

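The pallet is flat in the lead-in with its front edge just at the tooth (crop ~(452,285)). Push on to lift the catch.

move_arm(targets=[[[0,3,0],[0,0,0],1],[[0,6,0],[0,0,0],1],[[0,9,0],[0,0,0],1],[[0,12,0],[0,0,0],1],[[0,15,0],[0,0,0],1]])

```text
clock: 12.65
tcp_pos: [0.5825, -0.119, 0.0243]
orientation: [-0.001, 0.999, 0.054, 0.0]
wrist_force: [0.5, 13.0, 7.6]
finger_gap: 0.0132
grip_force: 61.2
```

move_arm(targets=[[[0,3,0],[0,0,0],1],[[0,6,0],[0,0,0],1],[[0,9,0],[0,0,0],1],[[0,12,0],[0,0,0],1],[[0,15,0],[0,0,0],1]])

```text
clock: 13.28
tcp_pos: [0.5844, -0.1347, 0.0243]
orientation: [-0.001, 0.999, 0.053, 0.0]
wrist_force: [1.1, 7.2, 3.2]
finger_gap: 0.0135
grip_force: 60.8
```

move_arm(targets=[[[0,4,-0.2],[0,0,0],1],[[0,8,-0.2],[0,0,0],1],[[0,12,-0.2],[0,0,0],1],[[0,16,-0.2],[0,0,0],1],[[0,20,-0.2],[0,0,0],1]])

```text
clock: 13.9
tcp_pos: [0.5865, -0.1547, 0.0242]
orientation: [-0.001, 0.999, 0.053, 0.0]
wrist_force: [1.3, 6.9, 4.1]
finger_gap: 0.0131
grip_force: 60.7
```

move_arm(targets=[[[0,4,0],[0,0,0],1],[[0,8,0],[0,0,0],1],[[0,12,0],[0,0,0],1],[[0,15,0],[0,0,0],1],[[0,15,0],[0,0,0],1]])

```text
clock: 14.52
tcp_pos: [0.5881, -0.17, 0.0243]
orientation: [-0.0, 0.999, 0.053, 0.0]
wrist_force: [2.0, 4.8, 2.4]
finger_gap: 0.0128
grip_force: 60.6
```

Run:
```python
from h import *
s,p=shot('wrist'); t,r=tcp(s); print(s['clock'],t,s['wrist_force'],s['ft_torque'])
im=p['pixels'][:,:,::-1]; cv2.imwrite('pics/w7z.png',cv2.resize(im[60:310,220:512],None,fx=2.4,fy=2.4,interpolation=cv2.INTER_CUBIC))
```

```text
14.525 [ 0.58808585 -0.17002357  0.02425511] [2.03598097 4.78799965 2.41832506] [ 0.96848007 -0.35780495 -0.08612054]
```

View pics/w7z.png

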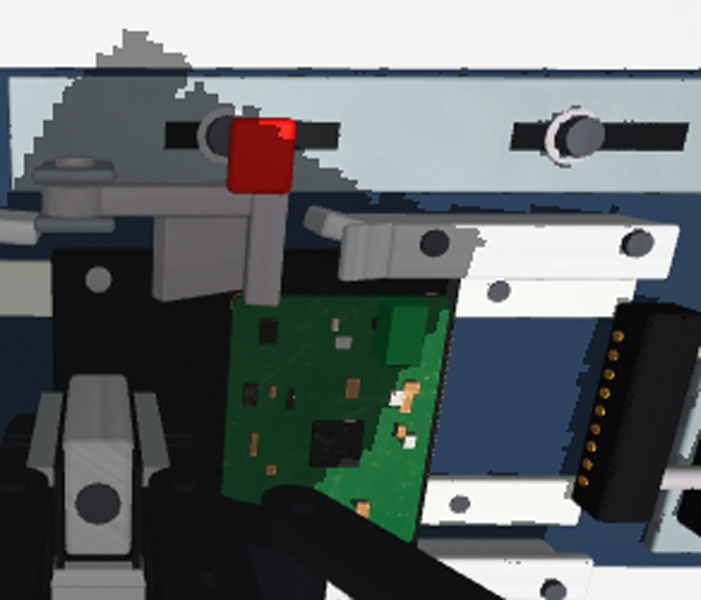

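The pallet is under the lips, the catch rides on its top face (tooth ~(200,265)), and the contacts are about 35 mm ahead. Advance, then feel.

move_arm(targets=[[[-0.3,4,-0.2],[0,0,0],1],[[-0.3,8,-0.2],[0,0,0],1],[[-0.3,12,-0.2],[0,0,0],1],[[-0.3,15,-0.2],[0,0,0],1],[[-0.3,15,-0.2],[0,0,0],1]])

```text
clock: 15.2
tcp_pos: [0.5897, -0.1851, 0.0243]
orientation: [-0.0, 0.999, 0.053, 0.0]
wrist_force: [2.7, 4.2, -0.1]
finger_gap: 0.0127
grip_force: 60.2
```

move_arm(targets=[[[0,3,0],[0,0,0],1],[[0,6,0],[0,0,0],1],[[0,8,0],[0,0,0],1],[[0,8,0],[0,0,0],1]])

```text
clock: 15.7
tcp_pos: [0.5905, -0.1928, 0.0243]
orientation: [-0.0, 0.999, 0.053, 0.0]
wrist_force: [2.7, 5.1, 1.5]
finger_gap: 0.0136
grip_force: 60.3
```

move_arm(targets=[[[0.6,1.5,0],[0,0,0],1],[[0.6,3,0],[0,0,0],1],[[0.6,3,0],[0,0,0],1]])

```text
clock: 16.08
tcp_pos: [0.5908, -0.1961, 0.0243]
orientation: [0.0, 0.999, 0.053, -0.0]
wrist_force: [0.6, 2.5, 0.8]
finger_gap: 0.013
grip_force: 60.2
```

move_arm(targets=[[[0,1,0],[0,0,0],1],[[0,2,0],[0,0,0],1],[[0,2,0],[0,0,0],1]])

```text
clock: 16.45
tcp_pos: [0.591, -0.1982, 0.0243]
orientation: [0.0, 0.999, 0.053, -0.0]
wrist_force: [1.8, 2.7, -3.0]
finger_gap: 0.0134
grip_force: 59.8
```

move_arm(targets=[[[0,1,0],[0,0,0],1],[[0,2,0],[0,0,0],1],[[0,2,0],[0,0,0],1]])

```text
clock: 16.82
tcp_pos: [0.5912, -0.2001, 0.0244]
orientation: [0.0, 0.999, 0.053, -0.0]
wrist_force: [2.8, 2.3, -3.5]
finger_gap: 0.0132
grip_force: 59.7
```

move_arm(targets=[[[0.5,1,0.2],[0,0,0],1],[[0.5,2,0.2],[0,0,0],1],[[0.5,2,0.2],[0,0,0],1]])

```text
clock: 17.2
tcp_pos: [0.5917, -0.2022, 0.0243]
orientation: [0.0, 0.999, 0.053, -0.0]
wrist_force: [-0.1, 1.0, -1.3]
finger_gap: 0.013
grip_force: 59.9
```

move_arm(targets=[[[0,0.5,0],[0,0,0],1],[[0,1,0],[0,0,0],1],[[0,1,0],[0,0,0],1]])

```text
clock: 17.58
tcp_pos: [0.5921, -0.2029, 0.0243]
orientation: [0.0, 0.999, 0.053, -0.0]
wrist_force: [-1.1, 1.7, -2.6]
finger_gap: 0.0131
grip_force: 59.9
```

move_arm(targets=[[[0,0.5,0],[0,0,0],1],[[0,1,0],[0,0,0],1],[[0,1,0],[0,0,0],1]])

```text
clock: 17.95
tcp_pos: [0.5923, -0.2039, 0.0244]
orientation: [0.0, 0.999, 0.053, 0.0]
wrist_force: [0.8, -0.1, -3.1]
finger_gap: 0.0135
grip_force: 59.8
```

move_arm(targets=[[[0,0.5,0],[0,0,0],1],[[0,1,0],[0,0,0],1],[[0,1,0],[0,0,0],1]])

```text
clock: 18.32
tcp_pos: [0.5924, -0.2048, 0.0244]
orientation: [0.0, 0.999, 0.053, 0.0]
wrist_force: [-0.0, 0.5, -3.2]
finger_gap: 0.0132
grip_force: 59.8
```

move_arm(targets=[[[0,0.5,0.2],[0,0,0],1],[[0,1,0.2],[0,0,0],1],[[0,1,0.2],[0,0,0],1]])

```text
clock: 18.7
tcp_pos: [0.5926, -0.2058, 0.0243]
orientation: [0.0, 0.999, 0.053, 0.0]
wrist_force: [-0.3, 0.9, -2.9]
finger_gap: 0.0131
grip_force: 59.9
```

move_arm(targets=[[[0,0.5,0],[0,0,0],1],[[0,1,0],[0,0,0],1],[[0,1,0],[0,0,0],1]])

```text
clock: 19.08
tcp_pos: [0.5927, -0.2067, 0.0243]
orientation: [0.0, 0.999, 0.053, 0.0]
wrist_force: [0.1, 1.0, -1.7]
finger_gap: 0.0132
grip_force: 59.9
```

move_arm(targets=[[[0,0.5,0],[0,0,0],1],[[0,1,0],[0,0,0],1],[[0,1,0],[0,0,0],1]])

```text
clock: 19.45
tcp_pos: [0.5928, -0.2078, 0.0243]
orientation: [0.0, 0.999, 0.053, 0.0]
wrist_force: [-0.6, 1.4, -0.7]
finger_gap: 0.0131
grip_force: 60.0
```

move_arm(targets=[[[0,0.5,0],[0,0,0],1],[[0,1,0],[0,0,0],1],[[0,1,0],[0,0,0],1]])

```text
clock: 19.82
tcp_pos: [0.5929, -0.2087, 0.0243]
orientation: [0.0, 0.999, 0.053, 0.0]
wrist_force: [-0.6, 1.8, -0.4]
finger_gap: 0.0132
grip_force: 60.1
```

move_arm(targets=[[[0,0.5,0],[0,0,0],1],[[0,1,0],[0,0,0],1],[[0,1,0],[0,0,0],1]])

```text
clock: 20.2
tcp_pos: [0.593, -0.2097, 0.0243]
orientation: [0.0, 0.999, 0.053, 0.0]
wrist_force: [-0.6, 2.3, 0.5]
finger_gap: 0.0132
grip_force: 60.2
```

move_arm(targets=[[[0,0.5,0],[0,0,0],1],[[0,1,0],[0,0,0],1],[[0,1,0],[0,0,0],1]])

```text
clock: 20.58
tcp_pos: [0.5931, -0.2108, 0.0243]
orientation: [0.0, 0.999, 0.053, 0.0]
wrist_force: [-0.0, 2.9, 0.5]
finger_gap: 0.0134
grip_force: 60.3
```

move_arm(targets=[[[0,0.5,0],[0,0,0],1],[[0,1,0],[0,0,0],1],[[0,1,0],[0,0,0],1]])

```text
clock: 20.95
tcp_pos: [0.5932, -0.2118, 0.0243]
orientation: [0.0, 0.999, 0.053, 0.0]
wrist_force: [-0.6, 2.9, 1.2]
finger_gap: 0.0128
grip_force: 60.3
```

move_arm(targets=[[[0,0.5,0],[0,0,0],1],[[0,1,0],[0,0,0],1],[[0,1,0],[0,0,0],1]])

```text
clock: 21.32
tcp_pos: [0.5932, -0.2119, 0.0243]
orientation: [-0.001, 0.999, 0.053, 0.0]
wrist_force: [-0.0, 5.6, 2.3]
finger_gap: 0.0132
grip_force: 60.5
```

Contact onset at y ≈ -0.212 (a 3 N step). The catch should drop about 9 mm farther on.

move_arm(targets=[[[0,1,0],[0,0,0],1],[[0,2,0],[0,0,0],1],[[0,2,0],[0,0,0],1]])

```text
clock: 21.7
tcp_pos: [0.5933, -0.2133, 0.0243]
orientation: [-0.001, 0.999, 0.054, -0.0]
wrist_force: [-0.2, 7.8, 3.3]
finger_gap: 0.0128
grip_force: 60.7
```

move_arm(targets=[[[0,1,0],[0,0,0],1],[[0,2,0],[0,0,0],1],[[0,2,0],[0,0,0],1]])

```text
clock: 22.08
tcp_pos: [0.5935, -0.215, 0.0243]
orientation: [-0.001, 0.999, 0.054, -0.0]
wrist_force: [-0.1, 8.3, 3.8]
finger_gap: 0.0132
grip_force: 60.7
```

move_arm(targets=[[[0,0.5,0],[0,0,0],1],[[0,1,0],[0,0,0],1],[[0,1,0],[0,0,0],1]])

```text
clock: 22.45
tcp_pos: [0.5935, -0.2157, 0.0243]
orientation: [-0.001, 0.999, 0.054, -0.0]
wrist_force: [-0.6, 8.2, 3.0]
finger_gap: 0.0131
grip_force: 60.8
```

move_arm(targets=[[[0,0.5,0],[0,0,0],1],[[0,1,0],[0,0,0],1],[[0,1,0],[0,0,0],1]])

```text
clock: 22.82
tcp_pos: [0.5936, -0.2165, 0.0243]
orientation: [-0.002, 0.999, 0.054, -0.0]
wrist_force: [-0.9, 10.3, 4.6]
finger_gap: 0.0135
grip_force: 60.8
```

move_arm(targets=[[[0,0.5,0],[0,0,0],1],[[0,1,0],[0,0,0],1],[[0,1,0],[0,0,0],1]])

```text
clock: 23.2
tcp_pos: [0.5937, -0.2174, 0.0243]
orientation: [-0.002, 0.999, 0.054, -0.0]
wrist_force: [-1.2, 11.2, 5.1]
finger_gap: 0.0131
grip_force: 60.8
```

move_arm(targets=[[[0,0.5,0],[0,0,0],1],[[0,1,0],[0,0,0],1],[[0,1,0],[0,0,0],1]])

```text
clock: 23.58
tcp_pos: [0.5938, -0.2182, 0.0243]
orientation: [-0.002, 0.999, 0.054, -0.0]
wrist_force: [-0.4, 10.0, 5.7]
finger_gap: 0.0127
grip_force: 60.9
```

move_arm(targets=[[[0,0.5,0],[0,0,0],1],[[0,1,0],[0,0,0],1],[[0,1,0],[0,0,0],1]])

```text
clock: 23.95
tcp_pos: [0.5939, -0.2191, 0.0243]
orientation: [-0.002, 0.999, 0.054, -0.0]
wrist_force: [-1.1, 11.0, 4.5]
finger_gap: 0.0133
grip_force: 60.9
```

```bash
cat > tab.py <<'E'
from h import *
for c in ['wrist','scene']:
    s,p=shot(c); a=p['pixels'].astype(int)
    m=((a[...,0]>110)&(a[...,1]<60)&(a[...,2]<60)).astype(np.uint8)
    n,l,st,ce=cv2.connectedComponentsWithStats(m)
    print(c,s['clock'],[(st[i,4],np.round(ce[i],1).tolist()) for i in range(1,n) if st[i,4]>5], np.round(proj(s,p,(.64,-.198,.045)),0))
print(s['tcp_pos'],s['wrist_force'])
E
python3 tab.py
```

```text
wrist 23.95 [(np.int32(749), [219.4, 124.7])] [226. 163.]
scene 24.0 [(np.int32(13), [238.0, 187.2]), (np.int32(8), [180.8, 206.9]), (np.int32(36), [174.4, 225.5])] [246. 186.]
[ 0.59386975 -0.21906331  0.02432106] [-1.46846683 10.84177793  4.89822513]
```

move_arm(targets=[[[0,0.5,-0.2],[0,0,0],1],[[0,0.8,-0.2],[0,0,0],1],[[0,0.8,-0.2],[0,0,0],1]])

```text
clock: 24.42
tcp_pos: [0.594, -0.2199, 0.0244]
orientation: [-0.002, 0.999, 0.054, -0.0]
wrist_force: [-1.4, 11.5, 4.8]
finger_gap: 0.0127
grip_force: 60.8
```

move_arm(targets=[[[0,0.4,0],[0,0,0],1],[[0,0.7,0],[0,0,0],1],[[0,0.7,0],[0,0,0],1]])

```text
clock: 24.8
tcp_pos: [0.5941, -0.2206, 0.0244]
orientation: [-0.002, 0.999, 0.054, -0.0]
wrist_force: [-1.2, 10.3, 3.6]
finger_gap: 0.0126
grip_force: 60.7
```

```bash
python3 tab.py
```

```text
wrist 24.8 [(np.int32(711), [219.1, 124.3])] [222. 163.]
scene 24.85 [(np.int32(11), [238.4, 188.5]), (np.int32(8), [180.8, 206.9]), (np.int32(36), [172.9, 225.6])] [246. 186.]
[ 0.59406203 -0.22055839  0.02436091] [-0.57859156 10.77454955  4.26088409]
```

move_arm(targets=[[[0,0.4,0],[0,0,0],1],[[0,0.7,0],[0,0,0],1],[[0,0.7,0],[0,0,0],1]])

```text
clock: 25.28
tcp_pos: [0.5941, -0.2213, 0.0244]
orientation: [-0.002, 0.999, 0.054, -0.0]
wrist_force: [-0.3, 10.9, 4.6]
finger_gap: 0.0136
grip_force: 60.7
```

```bash
python3 tab.py
python3 - <<'E'
from h import *
for f in ['w6z','w7z']:
    a=cv2.imread(f'pics/{f}.png').astype(int); m=(a[...,2]>110)&(a[...,1]<60)&(a[...,0]<60)
    y,x=np.nonzero(m); print(f,m.sum()/2.4**2,x.mean()/2.4+220,y.mean()/2.4+60,x.min(),x.max(),y.min(),y.max())
E
```

```text
wrist 25.275 [(np.int32(716), [217.6, 124.2])] [221. 163.]
scene 25.325 [(np.int32(11), [238.4, 188.5]), (np.int32(8), [180.8, 206.9]), (np.int32(36), [173.7, 225.5])] [246. 186.]
[ 0.59411652 -0.22123917  0.02439081] [ 0.40056174 11.26673175  3.76264042]
w6z 756.0763888888889 464.69881362418676 124.08333333333334 550 624 119 190
w7z 759.2013888888889 329.1611403308179 124.1369387910664 229 295 118 190
```

The tab's apparent jump (+3 px against pure motion, and a lower scene row, then steady) says the catch dropped. Check by easing back against it.

move_arm(targets=[[[0,-1,-0.2],[0,0,0],1],[[0,-2,-0.2],[0,0,0],1],[[0,-3,-0.2],[0,0,0],1],[[0,-3,-0.2],[0,0,0],1]])

```text
clock: 25.88
tcp_pos: [0.594, -0.2197, 0.0243]
orientation: [-0.001, 0.999, 0.054, -0.0]
wrist_force: [0.7, 6.4, 0.9]
finger_gap: 0.0128
grip_force: 60.2
```

move_arm(targets=[[[0,-0.5,0],[0,0,0],1],[[0,-1,0],[0,0,0],1],[[0,-1,0],[0,0,0],1]])

```text
clock: 26.25
tcp_pos: [0.5939, -0.219, 0.0243]
orientation: [-0.001, 0.999, 0.053, -0.0]
wrist_force: [0.2, 6.4, 1.2]
finger_gap: 0.013
grip_force: 60.2
```

move_arm(targets=[[[0,-0.5,0],[0,0,0],1],[[0,-1,0],[0,0,0],1],[[0,-1,0],[0,0,0],1]])

```text
clock: 26.62
tcp_pos: [0.5938, -0.2182, 0.0243]
orientation: [-0.001, 0.999, 0.053, -0.0]
wrist_force: [0.3, 5.1, -0.2]
finger_gap: 0.0131
grip_force: 60.1
```

move_arm(targets=[[[0,-0.5,0],[0,0,0],1],[[0,-1,0],[0,0,0],1],[[0,-1,0],[0,0,0],1]])

```text
clock: 27.0
tcp_pos: [0.5939, -0.2179, 0.0243]
orientation: [0.0, 0.999, 0.053, 0.0]
wrist_force: [1.7, 3.2, -2.5]
finger_gap: 0.0132
grip_force: 59.8
```

move_arm(targets=[[[0,-0.5,0],[0,0,0],1],[[0,-1,0],[0,0,0],1],[[0,-1,0],[0,0,0],1]])

```text
clock: 27.38
tcp_pos: [0.5938, -0.2178, 0.0244]
orientation: [0.001, 0.999, 0.053, 0.0]
wrist_force: [3.0, -2.0, -7.7]
finger_gap: 0.0134
grip_force: 59.2
```

The catch holds at y = -0.2178, so it is latched. Relax and release.

move_arm(targets=[[[0,0.8,0.3],[0,0,0],1],[[0,0.8,0.3],[0,0,0],1],[[0,0.8,0.3],[0,0,0],0.6],[[0,0.8,0.3],[0,0,0],0.4],[[0,0.8,0.3],[0,0,0],0.4]], squeeze=20)

```text
clock: 28.0
tcp_pos: [0.5938, -0.2178, 0.0247]
orientation: [0.0, 0.999, 0.053, 0.0]
wrist_force: [-0.3, 0.4, -0.7]
finger_gap: 0.0255
grip_force: 0.0
```

move_arm(targets=[[[0,0,0],[0,0,0],0.4],[[0,0,-10],[0,0,0],0.4],[[0,0,-35],[0,0,0],0.4],[[0,0,-80],[0,0,0],0.4],[[0,0,-130],[0,0,0],0.4]])

```text
clock: 28.62
tcp_pos: [0.5933, -0.2175, 0.1557]
orientation: [-0.0, 0.999, 0.053, -0.0]
wrist_force: [0.5, -0.0, -0.5]
finger_gap: 0.0256
grip_force: 0.0
```

```bash
python3 - <<'E'
from h import *
s,p=shot('wrist','w9'); t,r=tcp(s); print(s['clock'],t,s['wrist_force'],s['finger_gap'])
P=np.array([.5779,-.0697]); a=np.radians(-83.8); ex=np.array([np.cos(a),np.sin(a)]); ey=np.array([-ex[1],ex[0]])
for n in ['pallet_grip','pallet_front','home','dock']:
    for d in env.landmark_of(n,p)[:1]:
        c=np.array(d['centre']); q=c[:2]-P; print(n,np.round(c,4),round(d['confidence'],2),'dock',np.round([q@ex*1000-142,q@ey*1000],1))
print('catch',[np.round(d['centre'],4) for d in env.spot_in('catch',p)[:1]])
E
python3 tab.py
```

```text
28.625 [ 0.59331098 -0.21745216  0.15569644] [ 0.51031451 -0.04339839 -0.4600507 ] 0.02557662037777072
pallet_grip [ 0.5949 -0.2159  0.0369] 0.81 dock [5.2 1.1]
pallet_front [ 0.599  -0.3018  0.0131] 0.82 dock [91.  -4.1]
home [ 0.5891 -0.2136  0.04  ] 0.76 dock [ 2.3 -4.4]
dock [ 0.5907 -0.207   0.0016] 0.63 dock [-4.1 -2.1]
catch [array([ 0.6398, -0.1902,  0.0325])]
wrist 28.925 [(np.int32(181), [243.1, 115.9]), (np.int32(7), [388.7, 196.7])] [245. 135.]
scene 28.975 [(np.int32(8), [238.0, 188.9]), (np.int32(7), [180.7, 207.1]), (np.int32(6), [175.5, 217.0]), (np.int32(42), [175.0, 225.2])] [246. 186.]
[ 0.59286819 -0.21720991  0.1529865 ] [ 0.2160578  -0.17451039  0.15712129]
```

Run:
```python
from h import *
a=cv2.imread('pics/scene0.png').astype(int)
m=((a[...,2]>110)&(a[...,1]<60)&(a[...,0]<60)); m[:, :225]=0; m[:,255:]=0
y,x=np.nonzero(m); print(len(x),x.mean(),y.mean()); print(env.get_state()['wrist_force'])
```

```text
10 238.3 188.7
[ 0.65515043 -0.2602261   0.52737775]
```

The red tab is back at its rest position in the scene view (row 188.7 at the start, 188.9 now), the pallet held against the catch, and the gripper is clear.

```bash
python3 -c "
from workcell import env
print(env.hand_in())"
```

```text
the job is handed in; nothing more can be done
None
```

I handed the job in at about 29 s of the 58 s allowed: the pallet is in the dock, the catch is down behind it, and the gripper is released and clear. The hand-in returned no verdict, so I'm going by force readings and camera checks. Total push peaked at about 13 N while lifting the catch and 11.5 N at the contacts, and the catch held when I eased the pallet back.

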